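# Open the monkey-proof balcony bin with the sagging bolt

## Task

On the balcony rack, open the monkey-proof tilt-out bin: press the keys of its code lock right down one at a time in the order yellow, blue, red (never white), letting each come up again, then lift the sagging barrel bolt by its orange handle over the bent yellow lip of the keeper while drawing it to the left until it is right out, without wrenching the keeper. Then tilt the bin ajar towards the robot until its top edge is about 6 cm out, and finish still holding it there steadily with the gripper, because it falls shut when let go; leave everything else on the rack where it is.

Things in the scene. Friction and masses are not known exactly. Their poses are not given: they have to be found in the camera images.
- housing: Fixed grey housing of the tilt-out rubbish bin, 160 mm deep (x), 340 mm wide (y), 200 mm high. Origin: centre of its underside. Its -x side is the front (to the robot), +y runs along the front to the robot's left, z up. Four keys stand on its flat top, 200 mm up. The bin tilts out through the front; the right-hand (-y) 40 mm of the front is a fixed jamb with the keeper.
- gate (a joint): Tilt of the green bin (front 285 mm wide, 184 mm high, about 1 kg) about a hinge along the housing's y at its lower front edge. 0 = shut, upright; grows as the top leans out to the housing's -x (to the robot), stop at 0.7 rad. Spring and weight pull it shut (about 4 to 7 N at the bolt handle), so it falls shut when let go. 0.32 rad: top edge about 60 mm out.
- gate_hinge (a point): Point on the bin's hinge line, at the middle of the bin's width, 12 mm above the rack and 79 mm in front of the housing's origin. The bolt handle's centre is 221 mm above and 22 mm in front (-x) of the hinge line when the bin is shut and the bolt sags.
- bolt (a joint): How far the barrel bolt is drawn, m: 0 = home in the keeper, grows as it slides along the housing's +y (robot's left), stop at 0.050; at the start 0 to 0.002. Dry friction about 2 N, stays where left. From 0.032 the nose is right out of the keeper and the bin is free; before that the keeper holds the bin shut. The bolt rides on the bin and tilts with it.
- bolt_lift (a joint): How far the sagging bolt is lifted in its tall worn guides, m, along the bin's up direction: 0 = sagging, stop at 0.016. About 3 to 5 N lifts it; it drops back if let go. Sagging, the deep nose catches on the keeper's lip at about 0.007 of draw; it passes only while lifted more than 9 mm (12 to 13 is right), kept up until it is drawn 0.032.
- bolt_handle (a point): Centre of the bolt's orange upright tab: 14 mm thick along the housing's y, 20 mm along x, 42 mm high, rigid on the 12 mm rod (along y) 58 mm below. Pinch it from above, fingers closing along the housing's y; the space beside it is free down to 30 mm below this point, where the guides and housing top begin. As the bin tilts the tab leans with it, turning between the fingers.
- bolt_nose (a point): Near lower edge of the bolt's dark stepped nose (15 mm long, 14 mm deep, 22 mm high), which hangs 10 mm below the rod; this is the edge that catches on the lip.
- keeper: Bent steel keeper fixed on the right-hand jamb, an open-topped bracket round the bolt's nose with a yellow-painted lip bent up on the side next to the bin. Its axes and origin are those of the housing. It must not be wrenched.
- keeper_lip (a point): Middle of the top edge of the keeper's bent yellow lip (22 mm wide, 4 mm thick, stands 9 mm higher than the underside of the sagging nose).
- bin: The green bin itself with the steel bolt guides on its front; it tilts with joint gate. Origin on the hinge line (same as gate_hinge), axes as the housing's when shut.
- pail: Blue plastic pail, 210 mm across the rim, 190 mm high, beside the bin; leave alone. Origin: centre of underside.
- pot: Empty terracotta flower pot, 190 mm across, 140 mm high, beside the bin; leave alone. Origin: centre of underside.
- fork: Hand gardening fork with wooden handle, 315 mm long, lying on the rack; leave alone. Origin under its neck, prongs to its +x.
- sprayer: Plastic spray bottle, 76 mm across, 180 mm high; leave alone. Origin: centre of underside.
- saucer: Terracotta pot saucer, 160 mm across, 22 mm high, on the right of the rack; leave alone. Origin: centre of underside.
- key_yellow_top (a point): Centre of the top face of the yellow round key, 26 mm across, standing about 10 mm proud of its black 42 mm collar on top of the housing, about 222 mm above the rack; the four keys stand in a row along the housing's y, 55 mm apart, in an order that changes.
- key_yellow (a joint): Press of the yellow key, m: 0 = up, 0.006 = fully down; springs back. About 1.2 N starts it, 4 N takes it fully down.
- key_blue_top (a point): Centre of the top face of the blue round key, 26 mm across, standing about 10 mm proud of its black 42 mm collar on top of the housing, about 222 mm above the rack; the four keys stand in a row along the housing's y, 55 mm apart, in an order that changes.
- key_blue (a joint): Press of the blue key, m: 0 = up, 0.006 = fully down; springs back. About 1.2 N starts it, 4 N takes it fully down.
- key_red_top (a point): Centre of the top face of the red round key, 26 mm across, standing about 10 mm proud of its black 42 mm collar on top of the housing, about 222 mm above the rack; the four keys stand in a row along the housing's y, 55 mm apart, in an order that changes.
- key_red (a joint): Press of the red key, m: 0 = up, 0.006 = fully down; springs back. About 1.2 N starts it, 4 N takes it fully down.
- key_white_top (a point): Centre of the top face of the white round key, 26 mm across, standing about 10 mm proud of its black 42 mm collar on top of the housing, about 222 mm above the rack; the four keys stand in a row along the housing's y, 55 mm apart, in an order that changes.
- key_white (a joint): Press of the white key, m: 0 = up, 0.006 = fully down; springs back. About 1.2 N starts it, 4 N takes it fully down.

How it is judged (in metres and radians):
On the way, in this order (a step that is already met when the one before it is completed fails the run):
1. the yellow key alone is pressed right down (value of joint key_yellow above 0.004 m and value of joint each of key_blue, key_red, key_white below 0.002 m), for 0.05 s.
2. then the blue key alone is pressed right down (value of joint key_blue above 0.004 m and value of joint each of key_yellow, key_red, key_white below 0.002 m), for 0.05 s.
3. then the red key alone is pressed right down (value of joint key_red above 0.004 m and value of joint each of key_yellow, key_blue, key_white below 0.002 m), for 0.05 s.
4. the bolt, lifted over the keeper's lip, is drawn right out of the keeper with all keys up (value of joint bolt above 0.032 m and value of joint each of key_yellow, key_blue, key_red, key_white below 0.0015 m), for 0.1 s.
5. the bin is tilted ajar (value of joint gate between 0.21 and 0.44 rad and value of joint bolt above 0.032 m), for 0.2 s.
At the end, for the whole second after the job is handed in: The bin is held ajar at 0.21 to 0.44 rad (top edge about 4 to 8 cm out) and still (under 0.08 rad/s), the fingers pressing on the bin's front or bolt with more than 1 N, the bolt drawn more than 32 mm, all keys up (all of step 5 and contact force between the fingers and bin above 1 N and velocity of joint gate between -0.08 and 0.08 rad/s and value of joint each of key_yellow, key_blue, key_red, key_white below 0.0015 m); the arm keeps its last pose, push and grip.
It fails at once if the white key is pressed (value of joint key_white above 0.003 m).
It fails at once if two keys are pressed at once (value of joint each of key_yellow, key_blue above 0.003 m or value of joint each of key_yellow, key_red above 0.003 m or value of joint each of key_blue, key_red above 0.003 m).
It fails at once if the keeper is wrenched (more than 40 N on it) (contact force between keeper and anything else above 40 N).
It fails at once if something else on the rack is shifted more than 3 cm or tipped (distance of any of pail, pot, fork, sprayer, saucer from where it was at the start of the episode above 0.03 m or angle between any of pail, pot, fork, sprayer, saucer's own z axis and vertical above 0.35 rad).
It also fails if it takes over 53 s, if anything falls off the work surface, if the arm or the gripper's body presses on something with over 40 N, if the wrist force passes 120 N, or if a joint passes its speed limit or range.

## Robot

A 6-joint arm with a two-finger parallel gripper is mounted at the origin on the work surface. World frame = base frame: x ahead of the robot, y to its left, z up, the work surface at z = 0. Lengths are in m, angles in degrees, forces in N, time in s.
With the tool pointing down it reaches from about 0.35 to 0.875 m from the base axis. Payload 4.2 kg.
Tool frame: the origin (TCP) lies where the fingers leave the gripper's body, on its centre line; the fingertips stand 70 mm ahead of it and the grasp point (between the pads) lies 51 mm ahead of it; z points along the fingers, y is the direction in which the jaws open and shut (so a half turn about z gives the same grasp; the last joint's range is limited). The gripper opens to 87 mm and grips with 3 to 60 N. Pads are 19 mm wide; open, the fingers measure 117 mm over their backs; the gripper's body (75 mm by 190 mm) begins 51 mm behind the grasp point.
Start: joints at [-56.918, 22.042, 0.453, 0, -68.411, -14.817], TCP at [0.196, -0.593, 0.292] pointing down, gripper open.
Joint ranges: [-179.83, 179.83], [-69.29, 118.12], [-61.27, 80.66], [-181.25, 117.63], [-171.15, -9.14], [-177.46, 177.46]. Speed limits (degrees/s): [159.86, 159.86, 180, 180, 180, 180].

## Interface

Orientations are given as a 3x3 rotation matrix whose columns are the frame's x, y, z axes.
In Python, from station import sense, capture, camera_model, finish_job gives the robot as it stands.
- The arm moves only by the shell command python3 -m inch 'ROWS'. ROWS is JSON, a list of rows, each an object with "hand": the closure, from 0 (fully open) to 1 (shut); "slide": the shift along the world's x, y, z in cm, a list of three; "yaw": the turn about the world's z in rad. A call has 1 to 10 rows; each row is the pose to reach, as a shift and turn from the pose commanded when the call began; what a row does not reach only later rows make up. A row lasts 1/8 s, in which the tool goes at most 62.5 mm and 10.7 degrees, less where a joint would pass 70% of its speed; a pose out of reach is approached as far as the arm can. A call with a gripper value outside its range is refused whole. The fingers move at their own pace and stop on an object; the grip force is fixed at half the most. Time passes only in rows, so rows that repeat a pose let the fingers close. It gives the time, the measured TCP pose, the force and the opening at its end, in the units of the state.
- sense(): the state, without advancing time (a new reading comes with each control period).
- capture(name): name is "scene" or "top"; returns the picture (420x560x3 uint8, blue, green, red); there is no depth.
- camera_model(name): a dict with "mtx" (3x3 intrinsics, pixels), "k1" (the pictures are not rectified: a ray, as slopes to the right and down, at radius r is drawn at 1 + k1 r^2 times it, then the intrinsics apply), "xyz" and "orientation" of the camera in the world. Camera axes: x right, y up, looking along -z (the intrinsics and any distortion apply to the point x, -y, -z); pixel columns grow to the right and rows downward; lengths in m; the calibration is good to about 2 mm. A picture is of the moment at which its call begins. camera_model takes no time and is no camera call.
- finish_job(): hands the job in, once; it reports no verdict.
The state is a dict: "time_s": time; "joints": joint angles; "joint_velocities": joint speeds; "effort": joint torques, N m; "tcp_pos": TCP position; "ee_rot": TCP orientation; "wrist_force": force on the tool from outside, world axes, zero at the start; "moment": the same for the moment, N m; "gripper_width": opening from 0.0 (shut) to 1.0 (fully open).
Only numpy, scipy, OpenCV 4.12 (cv2) and the standard library are available. Lean on these libraries where they do the work, as an engineer would, in place of code of your own. Each camera call takes 0.05 s, during which the arm holds its last target. There are 200 camera calls.

## Working session

There is one attempt and no reset: what is moved stays moved. The work goes in short steps, Python scripts to look and compute and a shell command to move; the robot and the scene stay as the last step left them, time stands still between calls to the robot, and variables do not carry over. Pictures are saved under pics/ and viewed, about 8 in all and at most 12, crops included, and the job is handed in when it is done.

```bash
mkdir -p pics; cat > h.py <<'E'
import numpy as np, cv2
from station import sense, capture, camera_model, finish_job
def ray(c,u,v):
    m=camera_model(c); K=np.array(m["mtx"],float)
    d=np.linalg.inv(K)@[u,v,1]; d=d[:2]; r=d.copy()
    for _ in range(30): r=d/(1+m["k1"]*(r@r))
    D=np.array(m["orientation"])@[r[0],-r[1],-1]
    return np.array(m["xyz"],float),D
def atz(c,u,v,z):
    o,D=ray(c,u,v); return o+D*(z-o[2])/D[2]
def proj(c,p):
    m=camera_model(c); q=np.array(m["orientation"]).T@(np.array(p)-m["xyz"])
    s=np.array([q[0],-q[1]])/-q[2]; s=s*(1+m["k1"]*(s@s))
    return (np.array(m["mtx"])@[s[0],s[1],1])[:2]
def tri(obs):
    A=np.zeros((3,3));b=np.zeros(3)
    for c,u,v in obs:
        o,D=ray(c,u,v);D=D/np.linalg.norm(D);P=np.eye(3)-np.outer(D,D);A+=P;b+=P@o
    return np.linalg.solve(A,b)
E
python3 - <<'E'
from h import *
for c in("scene","top"):
    cv2.imwrite(f"pics/{c}0.png",capture(c)); m=camera_model(c); print(c,m)
s=sense();print(s["time_s"],s["tcp_pos"],s["ee_rot"],s["wrist_force"],s["gripper_width"])
E
```

```text
scene {'mtx': array([[453.32177545,   0.        , 280.78780687],
       [  0.        , 453.32177545, 219.00188271],
       [  0.        ,   0.        ,   1.        ]]), 'k1': -0.03603022601389992, 'xyz': array([0.85751999, 0.33451911, 1.73173677]), 'orientation': array([[-0.65191539, -0.72047754,  0.2364708 ],
       [ 0.75828114, -0.61775058,  0.20831211],
       [-0.00400422,  0.31511321,  0.94904564]])}
top {'mtx': array([[492.48141861,   0.        , 280.02901637],
       [  0.        , 492.48141861, 196.93926855],
       [  0.        ,   0.        ,   1.        ]]), 'k1': -0.025112058870585693, 'xyz': array([ 0.18131682, -0.01927916,  1.53434884]), 'orientation': array([[-0.00209942,  0.9800828 , -0.19857821],
       [-0.99993113, -0.00435043, -0.01089999],
       [-0.01154679,  0.19854165,  0.98002443]])}
0.1 [ 0.19577817 -0.59313203  0.29129157] [[-9.49670585e-01 -3.13249616e-01 -6.76583984e-04]
 [-3.13250336e-01  9.49668904e-01  1.78877940e-03]
 [ 8.21963106e-05  1.91069134e-03 -9.99998171e-01]] [ 0.06588722  0.04936368 -0.07513211] 1.0022871275027714
```

View pics/scene0.png

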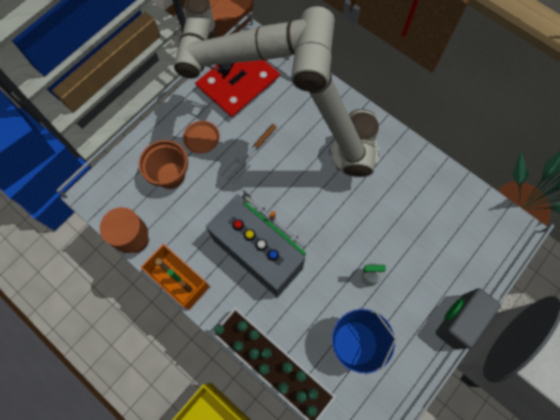

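View pics/top0.png

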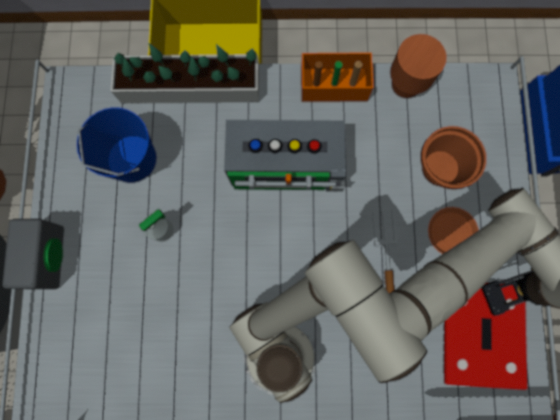

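The scene view shows the keys at red (238,224), yellow (250,235), white (262,244) and blue (273,254), with the orange tab near (272,215). In the top view the keys are blue (256,146), white (275,146), yellow (295,146) and red (314,146), with the tab near (289,178).

```bash
python3 - <<'E'
from h import *
I={c:cv2.imread(f"pics/{c}0.png") for c in("scene","top")}
box={"scene":(200,185,310,300),"top":(215,112,355,200)}
rng={"red":[(0,150,90),(6,255,255)],"yellow":[(22,150,90),(35,255,255)],"blue":[(105,120,60),(125,255,255)],"white":[(0,0,190),(179,40,255)],"orange":[(7,150,110),(19,255,255)]}
C={}
for c,(a,b,x,y) in box.items():
    h=cv2.cvtColor(I[c][b:y,a:x],cv2.COLOR_BGR2HSV)
    for n,(l,u) in rng.items():
        k,_,s,ce=cv2.connectedComponentsWithStats(cv2.inRange(h,l,u))
        for i in sorted(range(1,k),key=lambda i:-s[i,4])[:2]:
            print(c,n,s[i,4],s[i,:4]+[a,b,0,0],(ce[i]+[a,b]).round(1))
        if k>1:
            i=max(range(1,k),key=lambda i:s[i,4]); C[c,n]=ce[i]+[a,b]
for n in rng:
    if ("scene",n) in C and ("top",n) in C:
        print(n,"tri",tri([("scene",*C["scene",n]),("top",*C["top",n])]).round(4),"z.222",atz("top",*C["top",n],.222)[:2].round(4),atz("scene",*C["scene",n],.222)[:2].round(4))
a=cv2.resize(I["scene"][185:300,205:310],None,fx=4,fy=4,interpolation=cv2.INTER_CUBIC)
b=cv2.resize(I["top"][115:200,220:352],None,fx=2.9,fy=2.9,interpolation=cv2.INTER_CUBIC)
o=np.zeros((460,800,3),np.uint8);o[:460,:420]=a[:460];o[:b.shape[0],420:420+b.shape[1]]=b[:,:380]
cv2.imwrite("pics/crop.png",o)
E
```

```text
scene red 45 [234 220   8   8] [237.6 223.6]
scene yellow 54 [246 230   8   8] [249.4 233.5]
scene blue 64 [269 250   9   9] [272.8 253.9]
scene orange 36 [200 278   6  11] [201.9 283. ]
scene orange 11 [271 212   3   4] [272.1 213.6]
top red 64 [310 141   9   9] [314.  144.9]
top yellow 75 [290 140   9  10] [294.  144.4]
top yellow 1 [286 174   1   1] [286. 174.]
top blue 90 [250 139  11  11] [254.8 144.1]
top orange 33 [286 174   5   8] [287.9 177.2]
red tri [ 0.5931 -0.0992  0.2263] z.222 [ 0.5944 -0.0993] [ 0.5925 -0.1007]
yellow tri [ 0.5938 -0.0436  0.2284] z.222 [ 0.5959 -0.0439] [ 0.5926 -0.0451]
blue tri [0.5957 0.0653 0.2276] z.222 [0.5977 0.0653] [0.5946 0.0646]
orange tri [ 0.7341 -0.1145 -0.3807] z.222 [ 0.5023 -0.0265] [ 0.8258 -0.0505]
```

View pics/crop.png

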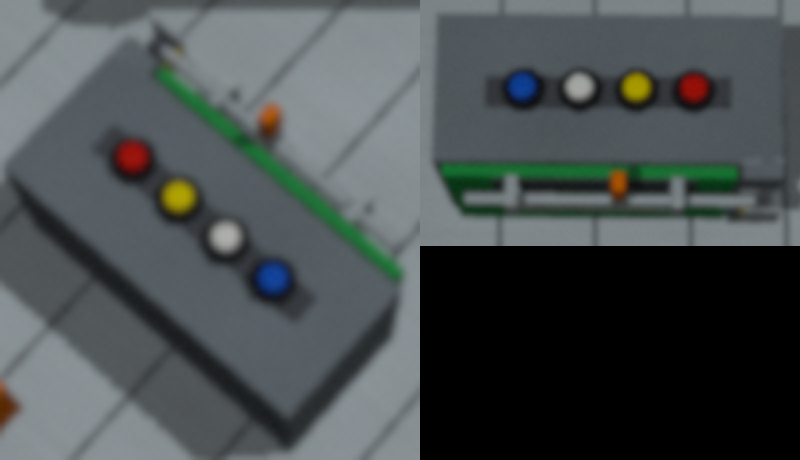

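```bash
python3 -m inch '[{"hand":1,"slide":[0,0,4],"yaw":0},{"hand":1,"slide":[39.8,54.9,4],"yaw":-0.335},{"hand":1,"slide":[39.8,54.9,4],"yaw":-0.335},{"hand":1,"slide":[39.8,54.9,4],"yaw":-0.335},{"hand":1,"slide":[39.8,54.9,4],"yaw":-0.335},{"hand":1,"slide":[39.8,54.9,4],"yaw":-0.335},{"hand":1,"slide":[39.8,54.9,4],"yaw":-0.335},{"hand":1,"slide":[39.8,54.9,4],"yaw":-0.335},{"hand":1,"slide":[39.8,54.9,4],"yaw":-0.335},{"hand":1,"slide":[39.8,54.9,4],"yaw":-0.335}]'
python3 - <<'E'
from h import *
t=tri([("scene",272.1,213.6),("top",287.9,176)]);print("tab",t)
for z in(.233,.24,.254): print(z,atz("top",287.9,176,z),atz("scene",272.1,213.6,z))
# housing front-top edge & keeper side corners from crop, z=.2
for u,v in((436,162),(740,165),(437,15),(783,18)): print("top",atz("top",220+(u-420)/2.9,115+v/2.9,.2)[:2])
for u,v in((132,40),(8,170),(400,285),(290,420)): print("scene",atz("scene",205+u/4,185+v/4,.2)[:2])
E
```

```text
time_s: 1.35
tcp_pos: [0.525, -0.1385, 0.3321]
ee_rot: [[-1.0, 0.016, -0.0], [0.016, 1.0, 0.0], [0.0, 0.0, -1.0]]
wrist_force: [0.8, -1.4, -0.3]
gripper_width: 0.022
tab [ 0.49583825 -0.02510179  0.25974288]
0.233 [ 0.50300632 -0.02633252  0.233     ] [ 0.48876784 -0.03049697  0.233     ]
0.24 [ 0.50127594 -0.02629458  0.24      ] [ 0.49049013 -0.02879213  0.24      ]
0.254 [ 0.49781518 -0.0262187   0.254     ] [ 0.49393472 -0.02538244  0.254     ]
top [0.52685117 0.14801495]
top [ 0.52238011 -0.14502638]
top [0.6764971  0.15009108]
top [ 0.6712434  -0.19070263]
scene [ 0.50732303 -0.17930964]
scene [ 0.67015064 -0.17953393]
scene [0.52439139 0.15070719]
scene [0.67526209 0.15505149]
```

```bash
python3 -m inch '[{"hand":1,"slide":[5,7,0],"yaw":0},{"hand":1,"slide":[5,7,0],"yaw":0},{"hand":1,"slide":[5,7,0],"yaw":0},{"hand":1,"slide":[5,7,0],"yaw":0}]'
python3 - <<'E'
from h import *
cv2.imwrite("pics/top1.png",cv2.resize(capture("top")[100:240,200:380],None,fx=4,fy=4,interpolation=cv2.INTER_CUBIC))
E
```

```text
time_s: 1.85
tcp_pos: [0.5737, -0.0713, 0.332]
ee_rot: [[-1.0, 0.017, -0.001], [0.017, 1.0, -0.0], [0.001, -0.0, -1.0]]
wrist_force: [-0.7, -0.3, 0.2]
gripper_width: 0.005
```

View pics/top1.png

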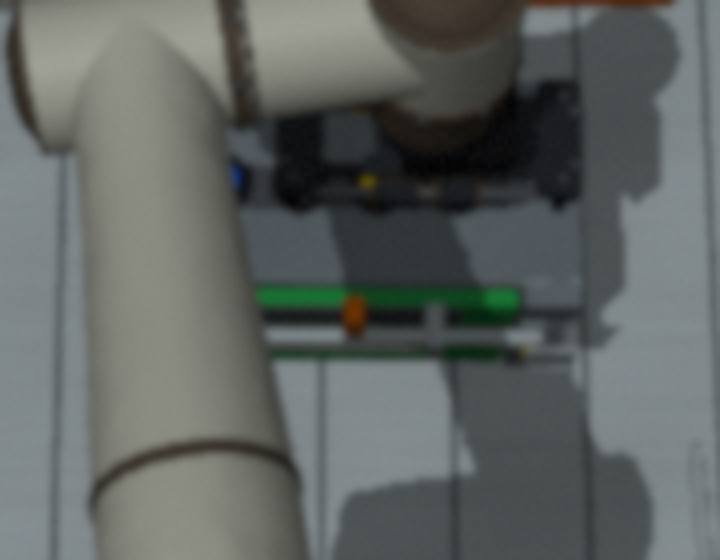

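The tool is between the yellow and red keys as expected, and the tab is undisturbed at (355,315) in the crop. I'll centre over yellow and start down.

```bash
python3 -m inch '[{"hand":1,"slide":[2,2.7,0],"yaw":0},{"hand":1,"slide":[2,2.7,0],"yaw":0},{"hand":1,"slide":[2,2.7,-3],"yaw":0},{"hand":1,"slide":[2,2.7,-3.3],"yaw":0},{"hand":1,"slide":[2,2.7,-3.3],"yaw":0}]'
```

```text
time_s: 2.52
tcp_pos: [0.5942, -0.0444, 0.3]
ee_rot: [[-1.0, 0.017, 0.001], [0.017, 1.0, -0.001], [-0.001, -0.001, -1.0]]
wrist_force: [0.1, 0.2, -0.2]
gripper_width: 0.006
```

```bash
python3 -m inch '[{"hand":1,"slide":[0,0,-0.5],"yaw":0},{"hand":1,"slide":[0,0,-1.0],"yaw":0},{"hand":1,"slide":[0,0,-1.0],"yaw":0},{"hand":1,"slide":[0,0,-1.0],"yaw":0}]'
```

```text
time_s: 3.02
tcp_pos: [0.5946, -0.0436, 0.2899]
ee_rot: [[-1.0, 0.016, 0.001], [0.016, 1.0, -0.0], [-0.001, -0.0, -1.0]]
wrist_force: [-0.1, -0.6, 2.5]
gripper_width: 0.005
```

```bash
python3 -m inch '[{"hand":1,"slide":[0,0,-0.3],"yaw":0},{"hand":1,"slide":[0,0,-0.5],"yaw":0},{"hand":1,"slide":[0,0,-0.5],"yaw":0},{"hand":1,"slide":[0,0,-0.5],"yaw":0}]'
```

```text
time_s: 3.52
tcp_pos: [0.5946, -0.0436, 0.2861]
ee_rot: [[-1.0, 0.016, 0.002], [0.016, 1.0, -0.001], [-0.002, -0.001, -1.0]]
wrist_force: [-2.1, 0.1, 8.2]
gripper_width: 0.004
```

```bash
python3 -m inch '[{"hand":1,"slide":[0,0,3.5],"yaw":0},{"hand":1,"slide":[0,0,3.5],"yaw":0},{"hand":1,"slide":[0.2,5.5,3.5],"yaw":0},{"hand":1,"slide":[0.2,11,3.5],"yaw":0},{"hand":1,"slide":[0.2,11,3.5],"yaw":0},{"hand":1,"slide":[0.2,11,3.5],"yaw":0},{"hand":1,"slide":[0.2,11,1.3],"yaw":0},{"hand":1,"slide":[0.2,11,1.3],"yaw":0}]'
```

```text
time_s: 4.53
tcp_pos: [0.5954, 0.0651, 0.2952]
ee_rot: [[-1.0, 0.018, -0.005], [0.018, 1.0, -0.001], [0.005, -0.001, -1.0]]
wrist_force: [1.0, -0.3, -1.6]
gripper_width: 0.007
```

```bash
python3 -m inch '[{"hand":1,"slide":[0,0,-0.5],"yaw":0},{"hand":1,"slide":[0,0,-1.0],"yaw":0},{"hand":1,"slide":[0,0,-1.3],"yaw":0},{"hand":1,"slide":[0,0,-1.3],"yaw":0},{"hand":1,"slide":[0,0,-1.3],"yaw":0}]'
```

```text
time_s: 5.15
tcp_pos: [0.5968, 0.0659, 0.2861]
ee_rot: [[-1.0, 0.016, 0.002], [0.016, 1.0, -0.001], [-0.002, -0.001, -1.0]]
wrist_force: [-1.2, -2.1, 5.9]
gripper_width: 0.003
```

```bash
python3 -m inch '[{"hand":1,"slide":[0,0,3.5],"yaw":0},{"hand":1,"slide":[0,0,3.5],"yaw":0},{"hand":1,"slide":[-0.3,-6,3.5],"yaw":0},{"hand":1,"slide":[-0.3,-12,3.5],"yaw":0},{"hand":1,"slide":[-0.3,-16.5,3.5],"yaw":0},{"hand":1,"slide":[-0.3,-16.5,3.5],"yaw":0},{"hand":1,"slide":[-0.3,-16.5,3.5],"yaw":0},{"hand":1,"slide":[-0.3,-16.5,1.3],"yaw":0},{"hand":1,"slide":[-0.3,-16.5,1.3],"yaw":0}]'
```

```text
time_s: 6.28
tcp_pos: [0.5926, -0.0971, 0.2954]
ee_rot: [[-1.0, 0.015, -0.004], [0.015, 1.0, 0.0], [0.004, 0.0, -1.0]]
wrist_force: [-0.7, -0.1, 0.0]
gripper_width: 0.006
```

```bash
python3 -m inch '[{"hand":1,"slide":[0,0,-0.5],"yaw":0},{"hand":1,"slide":[0,0,-1.0],"yaw":0},{"hand":1,"slide":[0,0,-1.3],"yaw":0},{"hand":1,"slide":[0,0,-1.3],"yaw":0},{"hand":1,"slide":[0,0,-1.3],"yaw":0}]'
```

```text
time_s: 6.9
tcp_pos: [0.5939, -0.098, 0.2861]
ee_rot: [[-1.0, 0.016, 0.003], [0.016, 1.0, 0.0], [-0.003, 0.0, -1.0]]
wrist_force: [-2.0, 3.6, 7.0]
gripper_width: 0.002
```

```bash
python3 -m inch '[{"hand":1,"slide":[0,0,4],"yaw":0},{"hand":0,"slide":[0,0,7],"yaw":0},{"hand":0,"slide":[-5,3.6,7],"yaw":0},{"hand":0,"slide":[-9.75,7.2,7],"yaw":0},{"hand":0,"slide":[-9.75,7.2,7],"yaw":0},{"hand":0,"slide":[-9.75,7.2,7],"yaw":0},{"hand":0,"slide":[-9.75,7.2,7],"yaw":0},{"hand":0,"slide":[-9.75,7.2,4],"yaw":0},{"hand":0,"slide":[-9.75,7.2,4],"yaw":0},{"hand":0,"slide":[-9.75,7.2,4],"yaw":0}]'
python3 - <<'E'
from h import *
a=cv2.resize(capture("scene")[170:290,200:320],None,fx=3.3,fy=3.3,interpolation=cv2.INTER_CUBIC)
b=cv2.resize(capture("top")[110:230,220:340],None,fx=3.3,fy=3.3,interpolation=cv2.INTER_CUBIC)
cv2.imwrite("pics/g1.png",np.hstack([a,b]))
E
```

```text
time_s: 8.15
tcp_pos: [0.4967, -0.0268, 0.3248]
ee_rot: [[-1.0, 0.017, 0.001], [0.017, 1.0, -0.001], [-0.001, -0.001, -1.0]]
wrist_force: [-0.5, -0.2, 1.3]
gripper_width: 0.939
```

View pics/g1.png

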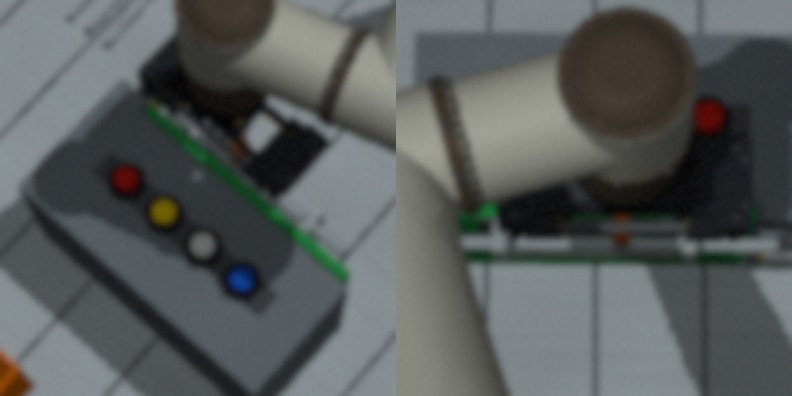

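The open fingers straddle the orange tab, which shows at (622,230) in the right half on the gripper's centre line. I'll descend and close.

```bash
python3 -m inch '[{"hand":0,"slide":[0,0,-2],"yaw":0},{"hand":0,"slide":[0,0,-4],"yaw":0},{"hand":0,"slide":[0,0,-4],"yaw":0},{"hand":0,"slide":[0,0,-4],"yaw":0}]'
```

```text
time_s: 8.75
tcp_pos: [0.4966, -0.0264, 0.2855]
ee_rot: [[-1.0, 0.016, 0.002], [0.016, 1.0, -0.0], [-0.002, 0.0, -1.0]]
wrist_force: [-0.9, -1.0, 0.9]
gripper_width: 1.002
```

```bash
python3 -m inch '[{"hand":0.5,"slide":[0,0,0],"yaw":0},{"hand":1,"slide":[0,0,0],"yaw":0},{"hand":1,"slide":[0,0,0],"yaw":0},{"hand":1,"slide":[0,0,0],"yaw":0},{"hand":1,"slide":[0,0,0],"yaw":0},{"hand":1,"slide":[0,0,0],"yaw":0}]'
```

```text
time_s: 9.5
tcp_pos: [0.4959, -0.0265, 0.2842]
ee_rot: [[-1.0, 0.016, -0.0], [0.016, 1.0, -0.0], [0.0, -0.0, -1.0]]
wrist_force: [0.4, 0.8, 0.1]
gripper_width: 0.401
```

```bash
python3 -m inch '[{"hand":1,"slide":[0,0,0],"yaw":0},{"hand":1,"slide":[0,0,0],"yaw":0},{"hand":1,"slide":[0,0,0],"yaw":0},{"hand":1,"slide":[0,0,0],"yaw":0}]'
```

```text
time_s: 10.0
tcp_pos: [0.4959, -0.0263, 0.2842]
ee_rot: [[-1.0, 0.016, 0.0], [0.016, 1.0, 0.0], [-0.0, 0.0, -1.0]]
wrist_force: [-0.2, 1.4, 0.1]
gripper_width: 0.162
```

Width 0.162 × 87 mm = 14 mm, so the tab is held. Next I'll lift 12.5 mm.

```bash
python3 -m inch '[{"hand":1,"slide":[0,0,0.6],"yaw":0},{"hand":1,"slide":[0,0,1.25],"yaw":0},{"hand":1,"slide":[0,0,1.25],"yaw":0},{"hand":1,"slide":[0,0,1.25],"yaw":0}]'
```

```text
time_s: 10.5
tcp_pos: [0.4958, -0.0263, 0.2966]
ee_rot: [[-1.0, 0.016, -0.0], [0.016, 1.0, 0.0], [0.0, 0.0, -1.0]]
wrist_force: [1.2, 1.3, -4.7]
gripper_width: 0.158
```

```bash
python3 -m inch '[{"hand":1,"slide":[0,0.3,0],"yaw":0},{"hand":1,"slide":[0,0.6,0],"yaw":0},{"hand":1,"slide":[0,0.9,0],"yaw":0},{"hand":1,"slide":[0,1.2,0],"yaw":0},{"hand":1,"slide":[0,1.2,0],"yaw":0}]'
```

```text
time_s: 11.12
tcp_pos: [0.4959, -0.0141, 0.2967]
ee_rot: [[-1.0, 0.016, 0.0], [0.016, 1.0, 0.0], [-0.0, 0.0, -1.0]]
wrist_force: [2.8, -0.3, -4.1]
gripper_width: 0.16
```

```bash
python3 -m inch '[{"hand":1,"slide":[0,0.4,0],"yaw":0},{"hand":1,"slide":[0,0.9,0],"yaw":0},{"hand":1,"slide":[0.05,1.4,0],"yaw":0},{"hand":1,"slide":[0.05,2,0],"yaw":0},{"hand":1,"slide":[0.05,2.5,0],"yaw":0},{"hand":1,"slide":[0.05,3,0],"yaw":0},{"hand":1,"slide":[0.05,3,0],"yaw":0},{"hand":1,"slide":[0.05,3,0],"yaw":0}]'
```

```text
time_s: 12.12
tcp_pos: [0.4964, 0.0162, 0.2967]
ee_rot: [[-1.0, 0.016, 0.0], [0.016, 1.0, 0.001], [-0.0, 0.001, -1.0]]
wrist_force: [1.7, 1.8, -5.6]
gripper_width: 0.159
```

```bash
python3 -m inch '[{"hand":1,"slide":[-0.9,0,-0.1],"yaw":0},{"hand":1,"slide":[-1.86,0,-0.25],"yaw":0},{"hand":1,"slide":[-2.8,0.05,-0.4],"yaw":0},{"hand":1,"slide":[-3.7,0.05,-0.65],"yaw":0},{"hand":1,"slide":[-3.7,0.05,-0.65],"yaw":0},{"hand":1,"slide":[-3.7,0.05,-0.65],"yaw":0}]'
```

```text
time_s: 12.88
tcp_pos: [0.4607, 0.0165, 0.2912]
ee_rot: [[-1.0, 0.016, 0.004], [0.016, 1.0, 0.001], [-0.004, 0.001, -1.0]]
wrist_force: [6.2, 0.9, -2.8]
gripper_width: 0.153
```

```bash
python3 -m inch '[{"hand":1,"slide":[-0.9,0,-0.25],"yaw":0},{"hand":1,"slide":[-1.8,0,-0.55],"yaw":0},{"hand":1,"slide":[-2.7,0.05,-0.9],"yaw":0},{"hand":1,"slide":[-3.5,0.05,-1.25],"yaw":0},{"hand":1,"slide":[-3.5,0.05,-1.25],"yaw":0},{"hand":1,"slide":[-3.5,0.05,-1.25],"yaw":0},{"hand":1,"slide":[-3.5,0.05,-1.25],"yaw":0},{"hand":1,"slide":[-3.5,0.05,-1.25],"yaw":0}]'
python3 - <<'E'
from h import *
a=cv2.resize(capture("scene")[170:290,200:320],None,fx=3.3,fy=3.3,interpolation=cv2.INTER_CUBIC)
b=cv2.resize(capture("top")[110:230,220:340],None,fx=3.3,fy=3.3,interpolation=cv2.INTER_CUBIC)
cv2.imwrite("pics/g2.png",np.hstack([a,b]))
E
```

```text
time_s: 13.88
tcp_pos: [0.4256, 0.0169, 0.2784]
ee_rot: [[-1.0, 0.016, 0.003], [0.016, 1.0, 0.001], [-0.003, 0.001, -1.0]]
wrist_force: [5.3, 2.6, -3.3]
gripper_width: 0.158
```

View pics/g2.png

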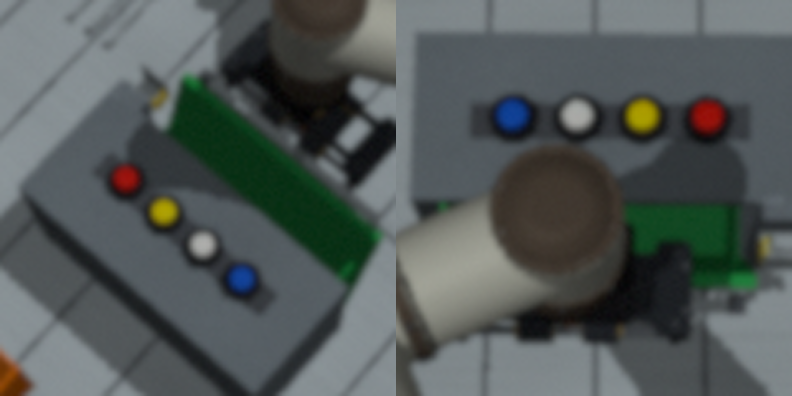

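The bin is visibly open: the green interior and top rim show at (180,80)–(378,240) in the left half, and the keeper at (155,95) is clear. I'll check the angle and that it is steady, then hand in.

```bash
python3 -m inch '[{"hand":1,"slide":[0,0,0],"yaw":0},{"hand":1,"slide":[0,0,0],"yaw":0},{"hand":1,"slide":[0,0,0],"yaw":0},{"hand":1,"slide":[0,0,0],"yaw":0}]'
python3 - <<'E'
from h import *
p0=atz("scene",205+400/4,185+272/4,.196); p1=atz("scene",200+378/3.3,170+238/3.3,.187)
print("rim out", (p1-p0).round(3)); s=sense(); print(s["tcp_pos"],s["wrist_force"],s["joint_velocities"])
print(finish_job())
E
```

```text
time_s: 14.48
tcp_pos: [0.4256, 0.0169, 0.2784]
ee_rot: [[-1.0, 0.016, 0.003], [0.016, 1.0, 0.001], [-0.003, 0.001, -1.0]]
wrist_force: [4.7, 1.8, -3.0]
gripper_width: 0.161
rim out [-0.054 -0.001 -0.009]
[0.42563188 0.01685355 0.27843364] [ 4.74361906  1.75019521 -2.9837907 ] [-0.09786357  0.03154759  0.09695481 -0.04650278  0.07104052 -0.021004  ]
the job is handed in; nothing more can be done
None
```

I opened the bin and handed the job in at about 14.5 s, with the gripper still holding the bin ajar by the bolt handle. No verdict was reported.

- **Keys:** I pressed yellow, blue and red in that order, each to the same depth with 6–8 N (4 N takes a key fully down). I raised the tool clear between presses and did not touch white.
- **Bolt:** I pinched the orange tab (14 mm opening), lifted it 12.4 mm with about 4.7 N and drew it 42 mm to the left. It did not catch on the lip, and the wrist force stayed below 7 N at each move's end.
- **Bin:** I tilted it along its arc. The tool's travel gives about 0.315 rad, and the picture shows the top edge about 5.4 cm out. The two agree to within measurement error, and both lie in the allowed range.
- **Last check:** The tool position did not change over the last 0.5 s, and the wrist force was steady at about 5 N with the tab still held. In the last picture all the keys were up.

I did not measure the pail, pot, fork, sprayer and saucer again at the end. The moves stayed above or away from them, and I saw no sign of contact with them.

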